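# Wind the stirrer lift up to its stop

### The job

Fetch the loose crank, gently fit its square socket fully down onto the square shaft end of the stirrer lift, and wind it clockwise by its grip, several turns, until you feel the lift come up against its rubber top stops; snug, not forced, and without the crank coming off the shaft. Then let go, leave the crank seated on the shaft and the lift at the top, and leave the jar, the beaker and the brass weight where they are.

Things in the scene. Friction and masses are not known exactly. Their poses are not given: they have to be found in the camera images.
- crank_hub (a point): Centre of the 24 mm cube block on top of the hub of a loose steel crank (0.27 kg) standing upright, socket down: pick it up here. 44 mm above the crank's underside; block from 32 to 56 mm above it. x runs along the crank's arm towards its grip, z up; the block's sides facing +y and -y are clear for fingers.
- crank_socket (a point): Centre of the crank's underside and mouth of its socket: 19.8 mm square, 18.5 mm deep, sides along x and y, in a 36 mm square hub. Axes as crank_hub. The arm (18 mm wide) runs along +x 24 to 32 mm above here; opposite, on -x, a tail with a round counterweight out to 44 mm, up to 50 mm high.
- crank_grip (a point): The crank's black grip, an upright round handle 18 to 20 mm thick and 46 mm tall that spins freely on its pin (its yaw means nothing), so it can be held without turning the wrist. This point is on its axis, 24 mm above its foot, 59 mm above the crank's underside, 62 mm from the hub's axis along the arm.
- shaft_top (a point): Centre of the top of the lift's upright square steel shaft, 18 mm wide, 17 mm tall, its top 5 mm tapering to 10.5 mm, on a flat 70 mm housing 60 mm high. Seated crank: underside on the housing, crank_hub 27 mm above here. Axes are the lift's; the square's angle to them is random and NOT measured: see it, or turn the lightly pressed socket until it drops on.
- lift: The fixed lift; origin under the shaft, at bench level; stirrer on its +y side. Shaft drag 0.15 N m (2.5 N at the grip); it stays where left. Clockwise from above raises the lift 12 mm a turn; 2 to 2.6 turns to go. Then rubber stops resist with 2.5 N m per rad (40 N per rad at the grip): stop on feeling them, well within 0.4 rad of touch. Press lightly (under 20 N) when fitting.
- stirrer_top (a point): Centre of the top of the stirrer, a white 125 mm square box with a round 104 mm plate, on the lift's carriage, 222 mm from the shaft along the lift's +y. It rises with the crank. At the top the carriage's two aluminium sleeves meet black rubber rings on the lift's two columns; how high that is must be felt at the crank.
- jar: Brown glass jar with black cap, 60 mm diameter, 85 mm tall, standing; origin at the centre of its underside. Leave alone.
- beaker: Clear glass beaker, 68 mm diameter, 80 mm tall, standing; origin at the centre of its underside. Leave alone.
- weight: Brass calibration weight with a knob on top, 30 mm diameter, 42 mm tall, standing; origin at the centre of its underside. Leave alone.
There are look-alikes about, which are no part of the job. What is shaped like the part that bears crank_hub but brown is not meant.

How it is judged:
On the way, in this order (a step that is already met when the one before it is completed fails the run):
1. the crank is seated fully down on the square shaft (horizontal distance between crank_hub and shaft_top below 0.005 m and z of crank_hub in the frame of shaft_top below 0.031 m and angle between crank_hub's own z axis and vertical below 0.12 rad), for 0.2 s.
2. the lift has been wound up by more than a turn (14 mm) with the crank seated (all of step 1 and distance of stirrer_top from where it was at the start of the episode above 0.014 m), for 0.1 s.
At the end, for the whole second after the job is handed in: The lift is up against its stops (within 0.4 mm of first touch), the crank is seated on the shaft (hub within 5 mm of the shaft's axis and not more than 4 mm up, tilted less than 0.12 rad) and at rest, and nothing is held (all of step 1 and z of stirrer_top in the frame of shaft_top above 0.0639 m and linear speed of crank below 0.02 m/s).
It fails at once if the crank came off the shaft while the lift was being wound (lift raised, crank not on the shaft) (distance of stirrer_top from where it was at the start of the episode above 0.002 m and (z of crank_hub in the frame of shaft_top above 0.036 m or horizontal distance between crank_hub and shaft_top above 0.012 m)).
It fails at once if the stop was forced: rubber pressed in by more than 0.85 mm (over 0.44 rad past first touch) (z of stirrer_top in the frame of shaft_top above 0.06517 m).
It fails at once if the crank was rammed onto the shaft end (over 100 N of contact while not yet seated) (z of crank_hub in the frame of shaft_top above 0.033 m and contact force between crank and lift above 100 N).
It fails at once if the jar, beaker or weight was moved by more than 20 mm (distance of any of jar, beaker, weight from where it was at the start of the episode above 0.02 m).
It also fails if it takes over 72 s, if anything falls off the work surface, if the arm or the gripper's body presses on something with over 40 N, if the wrist force passes 120 N, or if a joint passes its speed limit or range.

### The arm

A 7-joint arm with a two-finger parallel gripper is mounted at the origin on the work surface. World frame = base frame: x ahead of the robot, y to its left, z up, the work surface at z = 0. Lengths are in m, angles in rad, forces in N, time in s.
With the tool pointing down it reaches from about 0.4 to 0.85 m from the base axis. Payload 10.4 kg.
Tool frame: the origin (TCP) lies midway between the tips of the shut fingers; the grasp point (between the pads) lies 19 mm behind it (manip.pinch_z is the distance from the TCP to the grasp point, in m); z points along the fingers, y is the direction in which the jaws open and shut (so a half turn about z gives the same grasp; the last joint's range is limited). The gripper opens to 85 mm and grips with 20 to 120 N. Pads are 22 mm wide; open, the fingers measure 114 mm over their backs; the gripper's body (76 mm by 85 mm) begins 54 mm behind the grasp point. The pads swing forward as they close: fully open they stand 13 mm farther back than shut.
Start: joints at [1.079, 0.332, -0.065, 1.46, 0.022, 1.35, -0.088], TCP at [0.282, -0.558, 0.231] pointing down, gripper open.
Joint ranges: [-2.6, 2.6], [-0.5, 2.12], [-1.47, 1.34], [0.16, 2.42], [-1.27, 4.41], [0.06, 2.06], [-2.6, 2.6]. Speed limits (rad/s): [2.22, 2.22, 2.79, 2.79, 3.14, 3.14, 3.14].

### API

Orientations are given as a unit quaternion [w, x, y, z].
In Python, from rig import manip, cams, ticket gives the robot as it stands. The module is installed in compiled form; this text tells all that it offers.
- The arm moves only by the tool send_rows, never from a script. Its argument "rows" is a list of rows, each a list of 5 numbers: the opening, from 0 (shut) to 1 (fully open), then the shift along the tool's x, y, z in cm, then the turn about the tool's z in rad. A call has 1 to 10 rows; each row is the pose to reach, as a shift and turn from the pose measured when the call began, along the tool's axes at that moment; what a row does not reach only later rows make up. A row lasts 1/12 s, in which the tool goes at most 41.7 mm and 7.16 degrees, less where a joint would pass 70% of its speed; a pose out of reach is approached as far as the arm can. A call with a gripper value outside its range is refused whole. The fingers move at their own pace and stop on an object; "force" is the grip in N (left out, the last holds). Time passes only in rows, so rows that repeat a pose let the fingers close. It gives the time, the measured TCP pose, the force and the opening at its end, in the units of the state.
- manip.get_state(): the state, without advancing time (a new reading comes with each control period).
- cams.read_camera(name): name is "scene" or "top" or "wrist"; returns a dict with "frame" (420x560x3 uint8, red, green, blue), "K" (3x3 intrinsics, pixels), "camera_from_world" (4x4, takes a point from world to camera coordinates); the wrist camera has in their place "tool_from_camera" (4x4, takes a point from camera to tool coordinates, whose origin is the TCP and whose axes are the flange's). Camera axes: x right, y up, looking along -z (the intrinsics and any distortion apply to the point x, -y, -z); pixel columns grow to the right and rows downward; lengths in m; the calibration is good to about 2 mm. The wrist camera is an equidistant fisheye: a pixel r from the principal point sees the ray r / f radians off the axis. A picture is of the moment at which its call begins: read the wrist's pose just before it. There is no depth.
- ticket.job_done(): hands the job in, once; it reports no verdict.
The state is a dict: "t": time; "qpos": joint angles; "qvel": joint speeds; "tau": joint torques, N m; "eef_pos": TCP position; "ee_rot": TCP orientation; "ft_force": force on the tool from outside, world axes, zero at the start; "ft_torque": the same for the moment, N m; "gripper_width": finger opening in m.
Only numpy, scipy, OpenCV 4.12 (cv2) and the standard library are available. Lean on these libraries where they do the work, as an engineer would, in place of code of your own. Each camera call takes 0.05 s, during which the arm holds its last target.

## Working session

There is one attempt and no reset: what is moved stays moved. The work goes in short steps, Python scripts to look and compute and a tool call to move; the robot and the scene stay as the last step left them, time stands still between calls to the robot, and variables do not carry over. Pictures are saved under pics/ and viewed, and the job is handed in when it is done.

Besides the shell and the picture viewer there is one more tool, called as a command line: name --pt "numbers of a row" for each row, then --argument value for the rest. send_rows: Moves the arm, as the interface text tells. Its arguments: {"type":"object","properties":{"rows":{"type":"array","items":{"type":"array","items":{"type":"number"}}},"force":{"type":"number"}},"required":["rows"]}

```bash
mkdir -p pics
cat > h.py <<'E'
from rig import manip, cams, ticket
import numpy as np, cv2
def grab(n,f):
    s=manip.get_state(); c=cams.read_camera(n)
    cv2.imwrite(f'pics/{f}.png',c['frame'][:,:,::-1]); np.save(f'pics/{f}.npy',c['frame'])
    return s,c
def ray(c,u,v):
    K=np.array(c['K']);T=np.linalg.inv(np.array(c['camera_from_world']))
    d=np.array([(u-K[0,2])/K[0,0],-(v-K[1,2])/K[1,1],-1.])
    return T[:3,3],T[:3,:3]@d
def onz(c,u,v,z):
    o,d=ray(c,u,v); return o+d*(z-o[2])/d[2]
def proj(c,p):
    K=np.array(c['K']);q=np.array(c['camera_from_world'])@np.r_[p,1]
    return K[0,2]+K[0,0]*q[0]/-q[2], K[1,2]-K[1,1]*q[1]/-q[2]
E
python3 - <<'E'
from h import *
s,c=grab('top','t0');print(c['K'],c['camera_from_world'])
s,c2=grab('scene','s0');print(c2['K'],c2['camera_from_world'],{k for k in c2})
s,c3=grab('wrist','w0');print({k:v for k,v in c3.items() if k!='frame'})
print(s,manip.pinch_z)
E
```

```text
[[491.86042634   0.         277.05796223]
 [  0.         491.86042634 199.27760616]
 [  0.           0.           1.        ]] [[-0.09734589 -0.99524703 -0.00267024 -0.00341784]
 [ 0.97235575 -0.09567836  0.2130022  -0.60562399]
 [-0.21224529  0.01813847  0.97704807 -0.93372922]
 [ 0.          0.          0.          1.        ]]
[[495.67112108   0.         276.84210111]
 [  0.         495.67112108 206.02808077]
 [  0.           0.           1.        ]] [[ 0.7791482   0.62645945  0.02183222 -0.45142887]
 [-0.37872333  0.44270579  0.81276087  0.17471386]
 [ 0.49949647 -0.64152954  0.58218822 -1.34893339]
 [ 0.          0.          0.          1.        ]] {'K', 'frame', 'camera_from_world'}
{'K': array([[325.1922621 ,   0.        , 282.72163515],
       [  0.        , 325.1922621 , 214.47771721],
       [  0.        ,   0.        ,   1.        ]]), 'tool_from_camera': array([[ 3.73969466e-04,  9.48546372e-01,  3.16638028e-01,
         8.07460985e-02],
       [ 9.99999354e-01, -1.49388942e-05, -1.13631010e-03,
        -8.64533042e-05],
       [-1.07311260e-03,  3.16638249e-01, -9.48545765e-01,
        -1.43278998e-01],
       [ 0.00000000e+00,  0.00000000e+00,  0.00000000e+00,
         1.00000000e+00]])}
{'t': 0.1, 'qpos': array([ 1.07938904,  0.33277197, -0.06469128,  1.46088032,  0.02161934,
        1.34988592, -0.08852616]), 'qvel': array([-0.00044267, -0.00220039, -0.00046276, -0.00425172,  0.00023568,
        0.00146859,  0.00057114]), 'tau': array([ 2.02480391e-03, -6.26747489e+01,  4.96667961e-02, -3.92425311e+01,
        1.63581310e-02,  7.11219109e-03, -1.13797282e-04]), 'eef_pos': array([ 0.28222204, -0.55727067,  0.23060742]), 'ee_rot': array([-5.97277040e-04,  9.72654050e-01,  2.32257850e-01, -1.83412796e-04]), 'ft_force': array([-0.42040092, -0.04043705,  0.54739881]), 'ft_torque': array([-0.02953186,  0.03370207,  0.01380315]), 'gripper_width': 0.08528043338205991} 0.0187
```

View pics/t0.png

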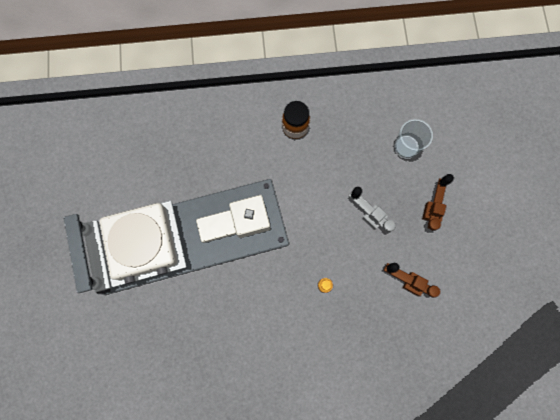

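View pics/s0.png

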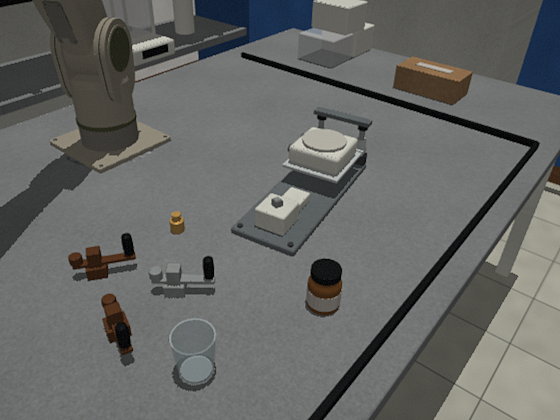

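View pics/w0.png

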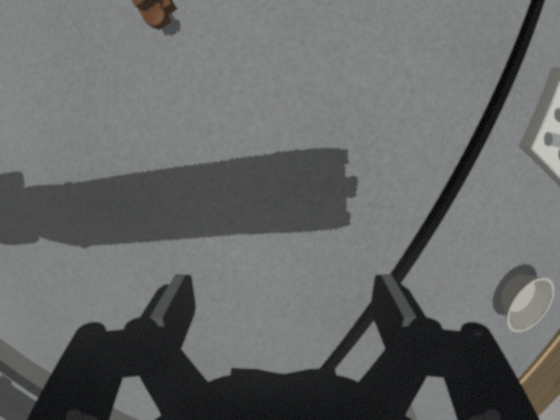

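Top view: steel crank with its block at about (377,214), grip at (357,192), shaft at (249,214), weight at (326,285), and jar and beaker above. I'll zoom in.

Run:
```python
import cv2
a=cv2.imread('pics/t0.png')
x=cv2.resize(a[175:245,335:405],None,fx=8,fy=8,interpolation=cv2.INTER_CUBIC)
cv2.imwrite('pics/c1.png',x)
x=cv2.resize(a[180:250,215:285],None,fx=8,fy=8,interpolation=cv2.INTER_CUBIC)
cv2.imwrite('pics/c2.png',x)
```

```text
(no output)
```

View pics/c1.png

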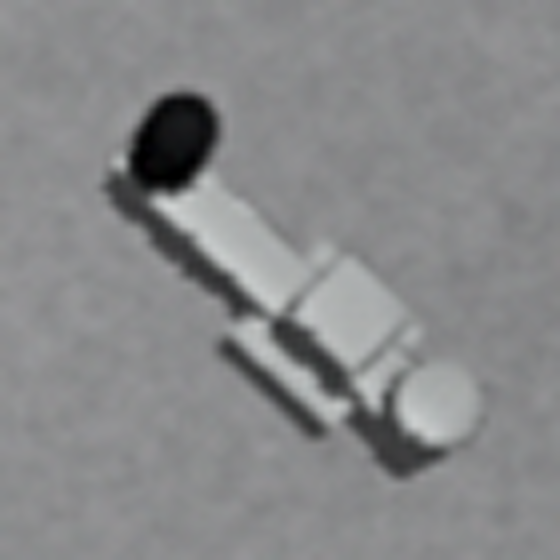

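View pics/c2.png

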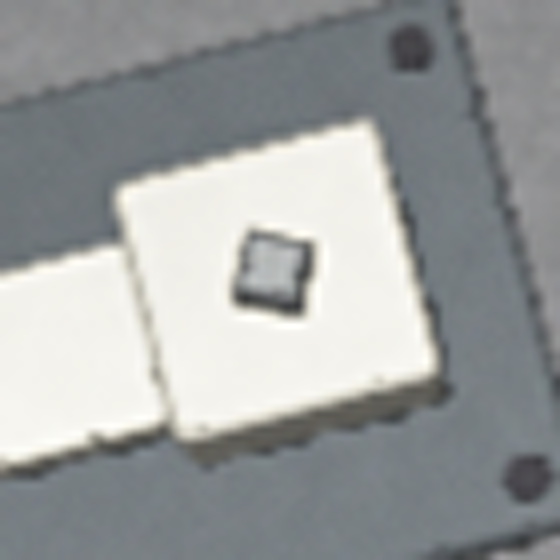

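```bash
cat >> h.py <<'E'
def tri(c1,p1,c2,p2):
    o1,d1=ray(c1,*p1);o2,d2=ray(c2,*p2);d1=d1/np.linalg.norm(d1);d2=d2/np.linalg.norm(d2)
    A=np.c_[d1,-d2];t=np.linalg.lstsq(A,o2-o1,rcond=None)[0]
    a=o1+t[0]*d1;b=o2+t[1]*d2;return (a+b)/2,np.linalg.norm(a-b)
def yaw(q):
    from scipy.spatial.transform import Rotation as R
    return R.from_quat([q[1],q[2],q[3],q[0]])
def rel(s,target,dyaw_world=0):
    """target TCP world -> tool shift cm"""
    return yaw(s['ee_rot']).as_matrix().T@(np.array(target)-s['eef_pos'])*100
E
python3 - <<'E'
from h import *
c=cams.read_camera('top')
f=lambda x,y,a,b:((x+.5)/8-.5+a,(y+.5)/8-.5+b)
blk=onz(c,*f(352,315,335,175),.056);cw=onz(c,*f(437,402,335,175),.050);g=onz(c,*f(186,128,335,175),.081)
print('blk',blk,'cw',cw,'grip',g)
print('yaw',np.arctan2(*(g-cw)[1::-1]),np.arctan2(*(g-blk)[1::-1]),np.linalg.norm((g-cw)[:2]),np.linalg.norm((g-blk)[:2]))
sh=onz(c,*f(278,266,215,180),.077);print('shaft',sh)
for p in [(118,185),(372,120),(440,368),(185,438)]: print(onz(c,*f(*p,215,180),.060))
for p in [(252,230),(315,238),(300,312),(235,300)]: print('sq',onz(c,*f(*p,215,180),.074))
print('stirrer',onz(c,135,240,.09))
M=yaw(manip.get_state()['ee_rot']).as_matrix();print(M)
E
```

```text
blk [ 0.55376709 -0.26538549  0.056     ] cw [ 0.5303065 -0.2850932  0.05     ] grip [ 0.60091807 -0.22511937  0.081     ]
yaw 0.7041156933597119 0.7068016277131828 0.09264369226215904 0.06200463434338291
shaft [ 0.57775974 -0.00453851  0.077     ]
[0.60598762 0.03496886 0.06      ]
[ 0.61657007 -0.03101324  0.06      ]
[ 0.55097362 -0.04228454  0.06      ]
[0.53951758 0.02319151 0.06      ]
sq [0.5881275  0.00128803 0.074     ]
sq [ 0.58454651 -0.0142499   0.074     ]
sq [ 0.56617073 -0.00888098  0.074     ]
sq [0.57078771 0.00700922 0.074     ]
stirrer [0.54337092 0.22092881 0.09      ]
[[ 8.92107672e-01  4.51822710e-01 -3.73742989e-04]
 [ 4.51822865e-01 -8.92107396e-01  7.02266683e-04]
 [-1.61188484e-05 -7.95363123e-04 -9.99999684e-01]]
```

Measured: steel crank hub at (0.554, -0.265), yaw about 0.705, with grip–hub distance 62.0 mm, matching the spec. Shaft at (0.578, -0.004), square about -0.28 rad mod 90°. I'll look at the shaft up close first, since it's on the way.

send_rows --pt "1 4 -3 0 0" --pt "1 8 -6 0 0" --pt "1 11.5 -8.5 0 0" --pt "1 15 -11 0 0" --pt "1 18.5 -13.5 0 0" --pt "1 22 -16 0 0" --pt "1 25.5 -18.5 0.5 0" --pt "1 29 -21 1 0" --pt "1 32.5 -24 1.5 0" --pt "1 36 -26.5 2 0"

```text
t: 1.03
eef_pos: [0.4702, -0.1845, 0.2146]
ee_rot: [-0.0, 0.973, 0.232, 0.0]
ft_force: [0.7, -0.5, -0.6]
gripper_width: 0.0854
```

send_rows --pt "1 3 -2.3 0.5 0" --pt "1 6 -4.6 1 0" --pt "1 9 -6.9 1.5 0" --pt "1 12 -9.2 2 0" --pt "1 12.3 -9.4 2 0" --pt "1 12.3 -9.4 2 0"

```text
t: 1.53
eef_pos: [0.5378, -0.0419, 0.1941]
ee_rot: [-0.001, 0.972, 0.235, -0.0]
ft_force: [-0.4, -0.5, 0.1]
gripper_width: 0.0853
```

Run:
```python
from h import *
s,c=grab('wrist','w1');print(s['t'],s['eef_pos'],s['ee_rot'],s['qvel'].max(),s['qpos'])
```

```text
1.5333 [ 0.53782796 -0.04193558  0.19411842] [-8.56593971e-04  9.72077998e-01  2.34656335e-01 -1.91597490e-04] 0.05440729628696156 [ 0.43712055  0.2077234  -0.4991145   1.71692187  0.10271378  1.24399223
 -1.18312655]
```

View pics/w1.png

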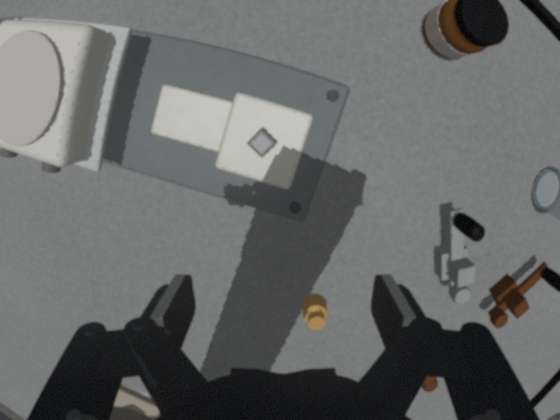

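```bash
cat >> h.py <<'E'
def wray(s,c,u,v):
    K=np.array(c['K']);x=u-K[0,2];y=v-K[1,2];r=np.hypot(x,y);th=r/K[0,0]
    d=np.array([x/r*np.sin(th),-y/r*np.sin(th),-np.cos(th)])
    T=np.array(c['tool_from_camera']);M=yaw(s['ee_rot']).as_matrix()
    return s['eef_pos']+M@T[:3,3], M@(T[:3,:3]@d)
def wonz(s,c,u,v,z):
    o,d=wray(s,c,u,v);return o+d*(z-o[2])/d[2]
E
python3 - <<'E'
import cv2
a=cv2.imread('pics/w1.png')
cv2.imwrite('pics/c3.png',cv2.resize(a[113:173,232:292],None,fx=10,fy=10,interpolation=cv2.INTER_CUBIC))
cv2.imwrite('pics/c4.png',cv2.resize(a[195:310,430:500],None,fx=5,fy=5,interpolation=cv2.INTER_CUBIC))
E
```

```text
(no output)
```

View pics/c3.png

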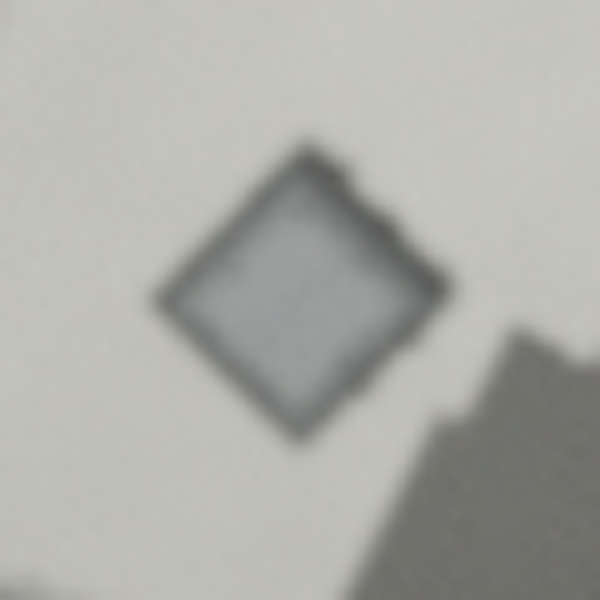

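View pics/c4.png

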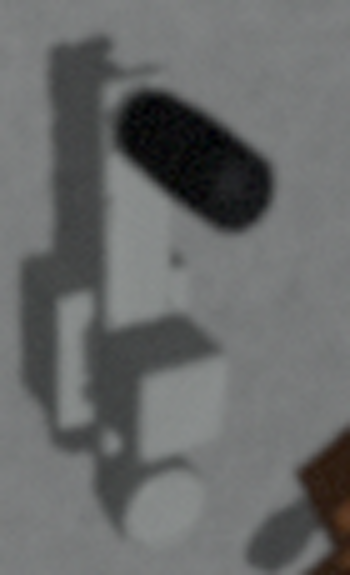

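Run:
```python
from h import *
s=manip.get_state();c=cams.read_camera('wrist')
P=[]
for p in [(152,298),(308,140),(452,290),(300,446)]:
    P.append(wonz(s,c,232+(p[0]+.5)/10-.5,113+(p[1]+.5)/10-.5,.070))
P=np.array(P);print(P.mean(0))
for i in range(4):
    e=P[(i+1)%4]-P[i];print(np.linalg.norm(e),(np.degrees(np.arctan2(e[1],e[0]))+45)%90-45)
g=lambda x,y:(430+(x+.5)/5-.5,195+(y+.5)/5-.5)
b=np.mean([wonz(s,c,*g(*p),.056) for p in [(140,378),(222,350),(222,432),(142,460)]],0)
gr=wonz(s,c,*g(245,195),.081);cw=wonz(s,c,*g(165,508),.05)
print('blk',b,'grip',gr,'cw',cw,np.arctan2(*(gr-cw)[1::-1]),np.linalg.norm((gr-b)[:2]))
for nm,p in dict(jar=(480,22),wt=(316,320)).items(): print(nm,wonz(s,c,*p,.04))
```

```text
[ 0.57799001 -0.00455568  0.07      ]
0.018345278032549615 -18.208581288964815
0.0171234118353734 -19.89729863014152
0.018111560392600787 -17.281042110819357
0.017411233872050378 -19.09226460704764
blk [ 0.55429171 -0.26594937  0.056     ] grip [ 0.60205913 -0.22540441  0.081     ] cw [ 0.52954799 -0.28681719  0.05      ] 0.7027165084610496 0.06265477156944355
jar [ 0.79659307 -0.13828085  0.04      ]
wt [ 0.42576647 -0.14360275  0.04      ]
```

send_rows --pt "1 -1.2 3 0.5 -0.03" --pt "1 -2.6 6 1 -0.08" --pt "1 -4 9 1.5 -0.13" --pt "1 -5.3 12 2 -0.18" --pt "1 -6.6 15 2.5 -0.23" --pt "1 -7.9 18 3.4 -0.23" --pt "1 -8.8 20.6 4.4 -0.23" --pt "1 -8.8 20.6 4.4 -0.23" --pt "1 -8.8 20.6 4.4 -0.23"

```text
t: 2.38
eef_pos: [0.5496, -0.2731, 0.1495]
ee_rot: [-0.0, 0.941, 0.339, -0.001]
ft_force: [-0.3, 1.0, -0.3]
gripper_width: 0.0855
```

Run:
```python
from h import *
s,c=grab('wrist','w2');print(s['t'],s['eef_pos'],yaw(s['ee_rot']).as_euler('ZYX'),s['qpos'])
M=yaw(s['ee_rot']).as_matrix();print('yaw',np.arctan2(M[1,0],M[0,0]),M[2]);print(rel(s,[.554,-.2655,.034]))
```

```text
2.3833 [ 0.54962033 -0.27306565  0.14950911] [ 6.92355178e-01  2.18386189e-03 -3.14022097e+00] [ 0.68305666  0.39123842 -0.37555133  1.57776811  0.15166395  1.20361439
 -0.60003347]
yaw 0.6923551779370959 [-0.00218386 -0.00137168 -0.99999667]
[ 0.84530074 -0.28694285 11.54949723]
```

View pics/w2.png

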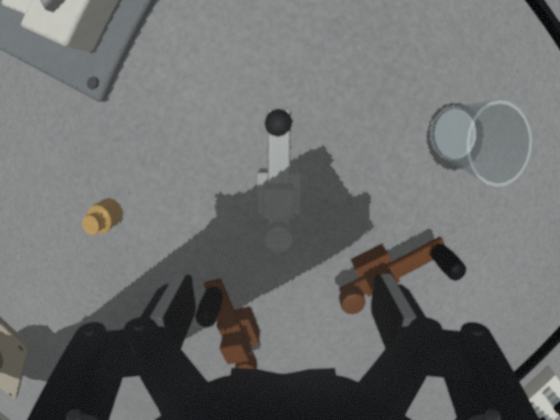

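Run:
```python
from h import *
c=cams.read_camera('top')
for n,p in dict(Acw=(434,224),Ablk=(436,211),Agrip=(447,179),Bgrip=(390,267),Bcw=(433,291)).items(): print(n,onz(c,*p,.05))
s=manip.get_state();M=yaw(s['ee_rot']).as_matrix()
for k in(-1,1): print(np.array([.554,-.2655])+k*.057*M[:2,1], np.array([.554,-.2655])+k*.0425*M[:2,1])
w=cams.read_camera('wrist')
print([wonz(s,w,*p,z) for p,z in [((278,120),.081),((278,200),.056),((278,238),.05)]])
```

```text
Acw [ 0.52303938 -0.37619926  0.05      ]
Ablk [ 0.54931521 -0.384727    0.05      ]
Agrip [ 0.61405441 -0.41870394  0.05      ]
Bgrip [ 0.44550887 -0.27426541  0.05      ]
Bcw [ 0.39042497 -0.35207397  0.05      ]
[ 0.51740037 -0.22180255] [ 0.52671081 -0.23291857]
[ 0.59059963 -0.30919745] [ 0.58128919 -0.29808143]
[array([ 0.60589796, -0.21987411,  0.081     ]), array([ 0.55873246, -0.2587268 ,  0.056     ]), array([ 0.53270376, -0.28023385,  0.05      ])]
```

Run:
```python
from h import *
s,c=grab('wrist','w3');print(s['t'],s['eef_pos'],abs(s['qvel']).max())
a=c['frame'][90:250,240:320]
cv2.imwrite('pics/c5.png',cv2.resize(a[:,:,::-1],None,fx=4,fy=4,interpolation=cv2.INTER_CUBIC))
M=yaw(s['ee_rot']).as_matrix();print('yaw',np.arctan2(M[1,0],M[0,0]),M[2]);print(rel(s,[.554,-.2655,.034]))
```

```text
2.5333 [ 0.55156965 -0.26902917  0.15094131] 0.01009140619774635
yaw 0.6984747383007126 [-1.70859440e-04  2.45929681e-05 -9.99999985e-01]
[ 0.41506365 -0.11427647 11.6940573 ]
```

View pics/c5.png

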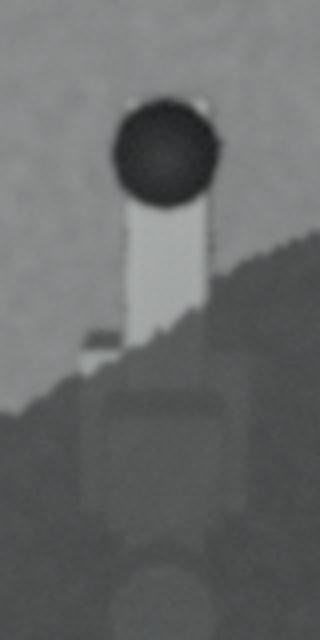

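Run:
```python
from h import *
s=manip.get_state();w=cams.read_camera('wrist');s2=manip.get_state();print(s['eef_pos'],s2['eef_pos'])
g=lambda x,y:(240+(x+.5)/4-.5,90+(y+.5)/4-.5)
b=np.mean([wonz(s,w,*g(*p),.056) for p in [(104,415),(222,415),(212,545),(110,545)]],0)
gr=wonz(s,w,*g(166,155),.081);cw=wonz(s,w,*g(162,610),.05)
print(b,gr,cw,np.arctan2(*(gr-cw)[1::-1]),np.linalg.norm((gr-cw)[:2]))
print(rel(s2,[.554,-.2655,.034]))
```

```text
[ 0.55173103 -0.26870496  0.15103651] [ 0.55184832 -0.26857988  0.1510813 ]
[ 0.5542136  -0.26407281  0.056     ] [ 0.6034639  -0.22384977  0.081     ] [ 0.53152567 -0.28302172  0.05      ] 0.6883335290134744 0.09314734882335625
[ 0.36471606 -0.10101534 11.7080417 ]
```

send_rows --pt "1 0.35 -0.1 3 0" --pt "1 0.35 -0.1 6 0" --pt "1 0.35 -0.1 9 0" --pt "1 0.35 -0.1 10.5 0" --pt "1 0.35 -0.1 11.4 0" --pt "1 0.35 -0.1 11.7 0" --pt "1 0.35 -0.1 11.7 0" --pt "1 0.35 -0.1 11.7 0"

```text
t: 3.3
eef_pos: [0.5548, -0.2657, 0.0355]
ee_rot: [0.001, 0.939, 0.343, 0.001]
ft_force: [0.5, -1.1, 0.1]
gripper_width: 0.0857
```

Run:
```python
from h import *
s,c=grab('wrist','w4');print(s['t'],s['eef_pos'],s['ft_force'])
print(rel(manip.get_state(),[.554,-.2655,.034]))
```

```text
3.3 [ 0.55480523 -0.26572103  0.03547793] [ 0.47691892 -1.07896045  0.09114686]
[-0.04524943 -0.08707974  0.1661317 ]
```

View pics/w4.png

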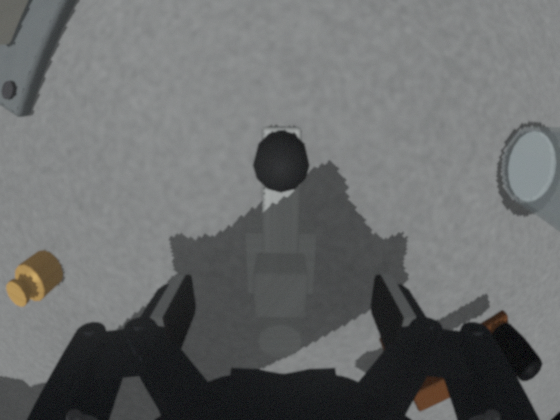

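send_rows --pt "0 0 0 0.1 0" --pt "0 0 0 0.1 0" --pt "0 0 0 0.1 0" --pt "0 0 0 0.1 0" --pt "0 0 0 0.1 0" --pt "0 0 0 0.1 0" --pt "0 0 0 0.1 0" --pt "0 0 0 0.1 0" --force 60

```text
t: 4.02
eef_pos: [0.5549, -0.2659, 0.0349]
ee_rot: [0.001, 0.939, 0.343, 0.001]
ft_force: [-1.3, -0.1, 4.1]
gripper_width: 0.0226
```

send_rows --pt "0 0 0 -1 0" --pt "0 0 0 -3 0" --pt "0 0 0 -5.5 0" --pt "0 0 0 -8 0" --pt "0 0 0 -10.5 -0.08" --pt "0 0 0 -12.5 -0.18" --pt "0 0 0 -13 -0.28" --pt "0 0 0 -13 -0.38" --pt "0 0 0 -13 -0.48" --pt "0 0 0 -13 -0.55"

```text
t: 4.85
eef_pos: [0.5544, -0.2657, 0.1653]
ee_rot: [0.001, 0.81, 0.587, 0.0]
ft_force: [0.3, -0.0, -1.9]
gripper_width: 0.0228
```

Run:
```python
from h import *
s,c=grab('wrist','w5');print(s['t'],s['eef_pos'],s['ft_force'],s['gripper_width'])
s=manip.get_state();M=yaw(s['ee_rot']).as_matrix();print(np.arctan2(M[1,0],M[0,0]),rel(s,[.578,-.0046,.15]))
```

```text
4.85 [ 0.55441924 -0.26570312  0.16530697] [ 0.27614827 -0.04290176 -1.91215308] 0.02276204058253264
1.258524359092377 [25.57381307 -5.77567358  1.48336734]
```

View pics/w5.png

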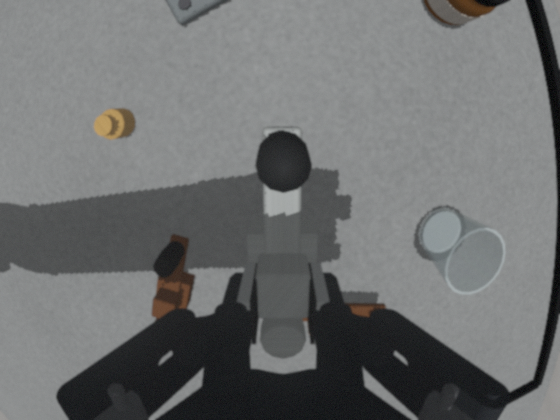

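```bash
python3 - <<'E'
from h import *
c=cams.read_camera('wrist');T=c['tool_from_camera'];K=c['K']
def tz(u,v,z):
    x=u-K[0,2];y=v-K[1,2];r=np.hypot(x,y);th=r/K[0,0]
    d=T[:3,:3]@np.array([x/r*np.sin(th),-y/r*np.sin(th),-np.cos(th)]);o=T[:3,3];return o+d*(z-o[2])/d[2]
for u,v,z in [(284,157,-.046),(257,254,-.021),(307,254,-.021),(283,337,-.015),(264,129,.003),(300,129,.003)]: print(u,v,tz(u,v,z))
E
python3 - <<'E'
import cv2
a=cv2.imread('pics/w5.png')
cv2.imwrite('pics/c6.png',cv2.resize(a[115:365,220:350],None,fx=4,fy=4,interpolation=cv2.INTER_CUBIC)[:600*2:2,::2] if 0 else cv2.convertScaleAbs(cv2.resize(a[120:360,220:350],None,fx=2.5,fy=2.5,interpolation=cv2.INTER_CUBIC),alpha=1.8))
E
```

```text
284 157 [ 0.0667001  -0.00011591 -0.046     ]
257 254 [ 0.02274401 -0.01116831 -0.021     ]
307 254 [ 0.02274593  0.00964925 -0.021     ]
283 337 [-0.02697486 -0.00029386 -0.015     ]
264 129 [ 0.07225761 -0.00880123  0.003     ]
300 129 [0.0722564 0.0072513 0.003    ]
```

View pics/c6.png

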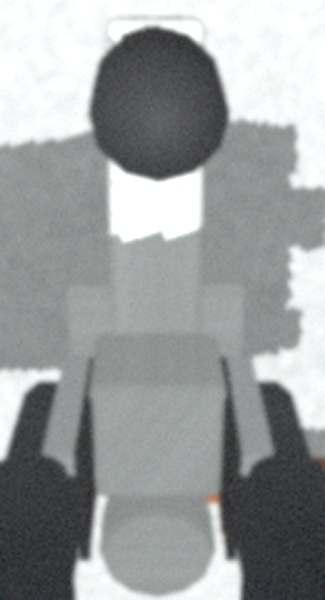

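```bash
cat >> h.py <<'E'
def tz(c,u,v,z):
    K=c['K'];T=c['tool_from_camera']
    x=u-K[0,2];y=v-K[1,2];r=np.hypot(x,y);th=r/K[0,0]
    d=T[:3,:3]@np.array([x/r*np.sin(th),-y/r*np.sin(th),-np.cos(th)]);o=T[:3,3];return o+d*(z-o[2])/d[2]
E
python3 - <<'E'
from h import *
c=cams.read_camera('wrist')
q=lambda x,y:(220+(x+.5)/2.5-.5,120+(y+.5)/2.5-.5)
for n,p,z in [('grip',(159,103),-.046),('bf',(158,386),-.021),('bb',(158,497),-.021),('bl',(92,400),-.021),('br',(224,400),-.021),('cw',(157,545),-.015),('hubl',(68,287),.003),('hubr',(243,287),.003),('armend',(155,17),.003)]: print(n,tz(c,*q(*p),z))
E
```

```text
grip [ 0.06550204 -0.00032149 -0.046     ]
bf [ 0.01321022 -0.00037469 -0.021     ]
bb [-0.01056967 -0.00035966 -0.021     ]
bl [ 0.01036182 -0.0117849  -0.021     ]
br [ 0.01035505  0.01104227 -0.021     ]
cw [-0.02745036 -0.00054141 -0.015     ]
hubl [ 0.02177789 -0.01787248  0.003     ]
hubr [0.02178048 0.01621043 0.003     ]
armend [ 0.07334287 -0.00090373  0.003     ]
```

send_rows --pt "0 2 -0.5 0 0.01" --pt "0 5 -1.1 0 0.01" --pt "0 8.5 -1.9 0 0.01" --pt "0 12 -2.7 0 0.01" --pt "0 15.5 -3.5 0 0.01" --pt "0 19 -4.3 0 0.01" --pt "0 22 -5 0 0.01" --pt "0 24.5 -5.6 0.5 0.01" --pt "0 25.5 -5.8 1 0.01" --pt "0 25.5 -5.8 1 0.01"

```text
t: 5.83
eef_pos: [0.5799, -0.0018, 0.154]
ee_rot: [0.0, 0.814, 0.581, 0.0]
ft_force: [-0.4, -1.5, -3.6]
gripper_width: 0.023
```

Run:
```python
from h import *
cams.read_camera('top');cams.read_camera('top')
grab('wrist','w6');s,c=grab('top','t6');print(s['t'],s['eef_pos'],s['ft_force'],s['gripper_width'])
grab('scene','s6')
s=manip.get_state();M=yaw(s['ee_rot']).as_matrix();print(np.arctan2(M[1,0],M[0,0]),M[2],s['eef_pos'],rel(s,[.5777,-.0056,.15]))
a=cv2.imread('pics/s6.png');print(proj(cams.read_camera('scene'),[.578,-.0046,.077]))
cv2.imwrite('pics/c7.png',cv2.resize(a[120:270,200:360],None,fx=4,fy=4,interpolation=cv2.INTER_CUBIC))
```

```text
5.9833 [ 0.58042194 -0.00708775  0.15466486] [ 0.51676966 -1.19282757 -2.12236283] 0.02276011868457782
1.2343990387118575 [-0.00110151  0.00260551 -0.999996  ] [ 0.58054049 -0.00736455  0.15483964] [ 0.07333644 -0.32763363  0.48303134]
(np.float64(275.7249615200962), np.float64(198.01960076923555))
```

View pics/w6.png

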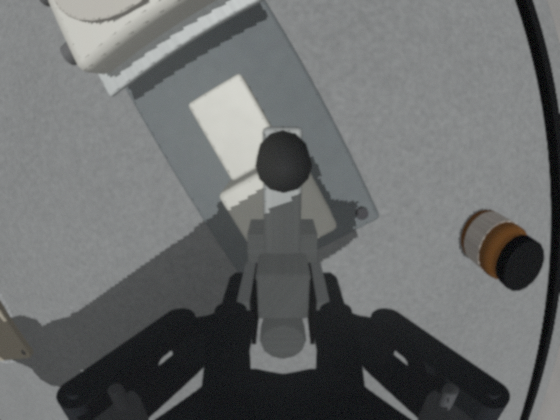

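View pics/c7.png

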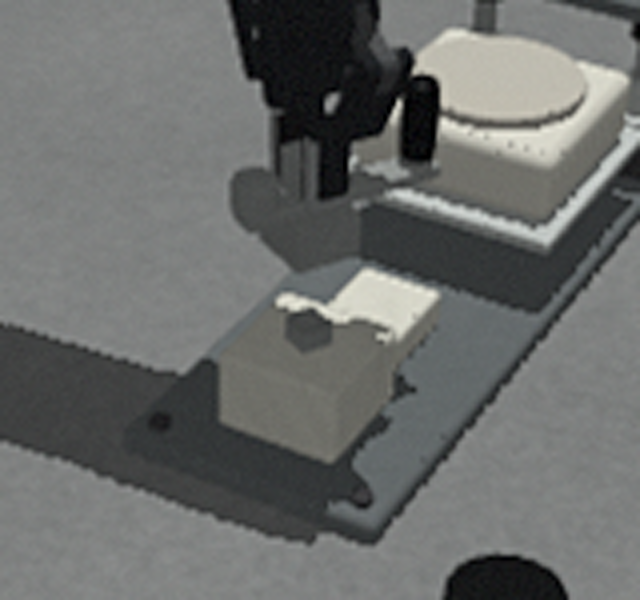

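View pics/t6.png

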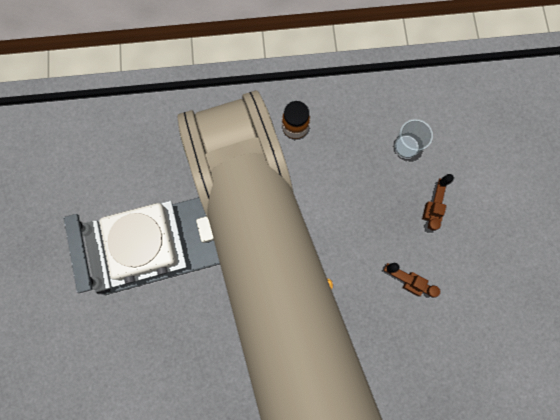

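send_rows --pt "0 0.05 -0.3 0.7 -0.01" --pt "0 0.05 -0.3 1.5 -0.01" --pt "0 0.05 -0.3 2.3 -0.01" --pt "0 0.05 -0.3 3 -0.01" --pt "0 0.05 -0.3 3.4 -0.01" --pt "0 0.05 -0.3 3.4 -0.01" --pt "0 0.05 -0.3 3.4 -0.01" --pt "0 0.05 -0.3 3.4 -0.01"

```text
t: 6.8
eef_pos: [0.5782, -0.0056, 0.1212]
ee_rot: [0.001, 0.812, 0.583, 0.001]
ft_force: [-0.4, -0.9, -2.4]
gripper_width: 0.023
```

Run:
```python
from h import *
grab('scene','s7')
s=manip.get_state();M=yaw(s['ee_rot']).as_matrix();print(s['t'],s['ft_force'],np.arctan2(M[1,0],M[0,0]),M[2],s['eef_pos'],rel(s,[.5777,-.0056,.112]))
a=cv2.imread('pics/s7.png')
cv2.imwrite('pics/c8.png',cv2.resize(a[140:240,220:340],None,fx=6,fy=6,interpolation=cv2.INTER_CUBIC))
```

```text
6.85 [-0.14710276 -0.2049178  -2.51385235] 1.244825991094228 [-7.34307075e-04  3.27813606e-03 -9.99994357e-01] [ 0.57825129 -0.00567971  0.12125045] [-0.00942324 -0.05781074  0.92486792]
```

View pics/c8.png

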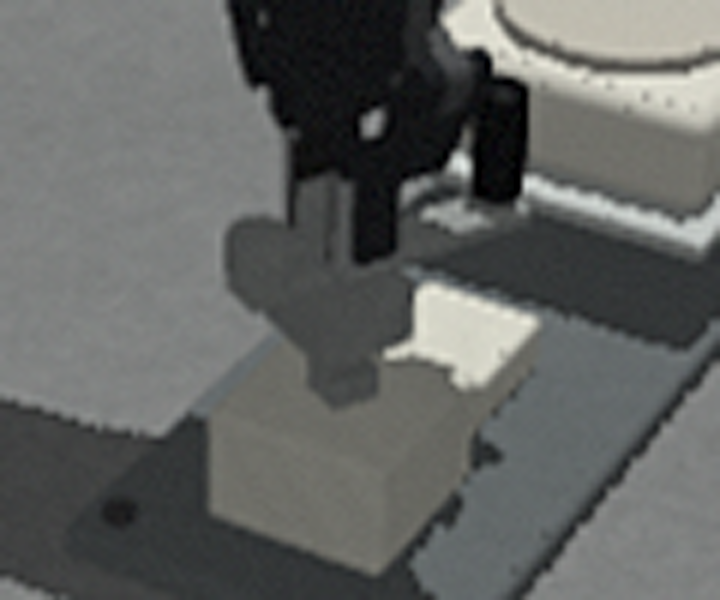

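send_rows --pt "0 0 -0.05 0.4 0" --pt "0 0 -0.05 0.8 0" --pt "0 0 -0.05 1.1 0" --pt "0 0 -0.05 1.3 0" --pt "0 0 -0.05 1.5 0" --pt "0 0 -0.05 1.5 0" --pt "0 0 -0.05 1.5 0"

```text
t: 7.43
eef_pos: [0.5783, -0.0048, 0.1065]
ee_rot: [0.002, 0.812, 0.583, 0.001]
ft_force: [2.4, 2.8, -1.2]
gripper_width: 0.0229
```

send_rows --pt "0 0 0 0.2 0" --pt "0 0 0 0.4 0" --pt "0 0 0 0.6 0" --pt "0 0 0 0.8 0" --pt "0 0 0 0.9 0" --pt "0 0 0 1.0 0" --pt "0 0 0 1.0 0"

```text
t: 8.02
eef_pos: [0.5783, -0.0044, 0.0963]
ee_rot: [0.001, 0.812, 0.583, 0.001]
ft_force: [2.2, 4.1, -2.4]
gripper_width: 0.0225
```

send_rows --pt "0 0 0 0.1 0" --pt "0 0 0 0.2 0" --pt "0 0 0 0.3 0" --pt "0 0 0 0.3 0" --pt "0 0 0 0.3 0"

```text
t: 8.43
eef_pos: [0.5784, -0.0042, 0.0948]
ee_rot: [0.002, 0.812, 0.583, 0.001]
ft_force: [-7.4, 3.8, 16.0]
gripper_width: 0.023
```

Run:
```python
from h import *
grab('scene','s9');grab('wrist','w9')
s=manip.get_state();M=yaw(s['ee_rot']).as_matrix();print(s['t'],s['ft_force'],np.arctan2(M[1,0],M[0,0]),M[2],s['eef_pos'])
a=cv2.imread('pics/s9.png')
cv2.imwrite('pics/c9.png',cv2.resize(a[140:240,220:340],None,fx=6,fy=6,interpolation=cv2.INTER_CUBIC))
```

```text
8.5333 [-5.84623731  4.502397   15.61199262] 1.2458970607377982 [ 5.13949923e-04  4.44847191e-03 -9.99989973e-01] [ 0.57844279 -0.00418451  0.09482441]
```

View pics/c9.png

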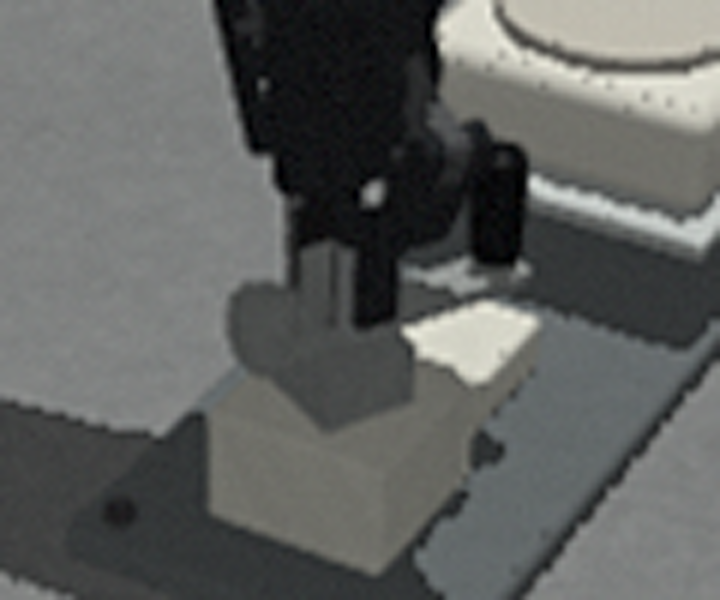

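send_rows --pt "1 0 0 -0.1 0" --pt "1 0 0 -0.1 0" --pt "1 0 0 -0.1 0" --pt "1 0 0 -0.1 0" --pt "1 0 0 -0.1 0" --pt "1 0 0 -0.8 0" --pt "1 0 0 -2 0" --pt "1 0 0 -3 0" --pt "1 0 0 -3 0" --pt "1 0 0 -3 0"

```text
t: 9.37
eef_pos: [0.579, -0.0042, 0.1261]
ee_rot: [0.002, 0.812, 0.583, 0.002]
ft_force: [0.1, -0.0, -0.8]
gripper_width: 0.0852
```

Run:
```python
from h import *
cams.read_camera('wrist')
s,c=grab('wrist','w10');M=yaw(s['ee_rot']).as_matrix();print(s['t'],s['ft_force'],np.arctan2(M[1,0],M[0,0]),M[2],s['eef_pos'],s['gripper_width'])
a=cv2.convertScaleAbs(cv2.imread('pics/w10.png'),alpha=1.6)
cv2.imwrite('pics/c10.png',cv2.resize(a[100:300,200:360],None,fx=3,fy=3,interpolation=cv2.INTER_CUBIC))
```

```text
9.4167 [-0.85898461 -0.57335469  0.85243262] 1.2457604631275723 [ 5.15615427e-04  5.30463927e-03 -9.99985797e-01] [ 0.57848817 -0.00427481  0.12521686] 0.08519970827962112
```

View pics/c10.png

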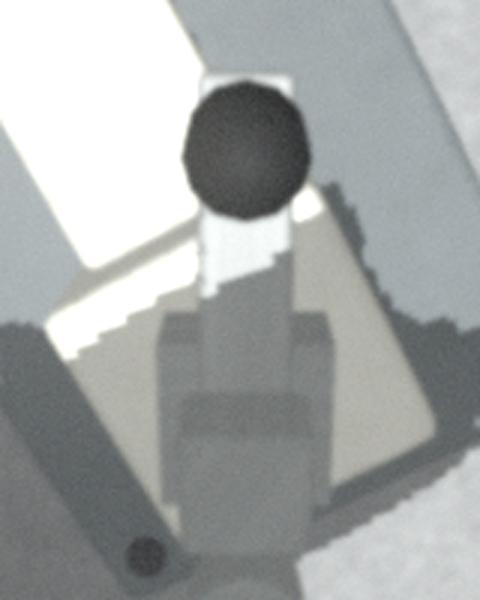

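Run:
```python
from h import *
s=manip.get_state();c=cams.read_camera('wrist');M=yaw(s['ee_rot']).as_matrix();print(s['eef_pos'])
q=lambda x,y:(200+(x+.5)/3-.5,100+(y+.5)/3-.5)
for n,p,z in [('grip',(246,150),.141),('blk',(246,496),.116),('f',(246,437),.116)]:
    w=wonz(s,c,*q(*p),z);print(n,w,w-s['eef_pos'],M.T@(w-s['eef_pos']))
```

```text
[ 0.57820422 -0.00424457  0.12476302]
grip [0.59813279 0.05786173 0.141     ] [0.01992857 0.06210631 0.01623698] [ 0.0652246  -0.00087413 -0.01621627]
blk [ 0.57802438 -0.00187707  0.116     ] [-0.00017984  0.0023675  -0.00876302] [ 0.00218279 -0.00096574  0.00875961]
f [0.58165026 0.0088512  0.116     ] [ 0.00344604  0.01309577 -0.00876302] [ 0.01350722 -0.00095551  0.00876396]
```

send_rows --pt "1 2 -0.1 0 0" --pt "1 4 -0.1 0.3 0" --pt "1 5.5 -0.1 1 0" --pt "1 6.3 -0.1 1.8 0" --pt "1 6.4 -0.1 2.3 0" --pt "1 6.4 -0.1 2.3 0" --pt "1 6.4 -0.1 2.3 0" --pt "1 6.4 -0.1 2.3 0" --force 40

```text
t: 10.18
eef_pos: [0.5976, 0.0554, 0.1016]
ee_rot: [0.002, 0.813, 0.583, 0.001]
ft_force: [-0.0, -0.1, -0.1]
gripper_width: 0.0854
```

Run:
```python
from h import *
s,c=grab('wrist','w11');M=yaw(s['ee_rot']).as_matrix();print(s['t'],s['ft_force'],np.arctan2(M[1,0],M[0,0]),M[2],s['eef_pos'],s['gripper_width'],s['qpos'])
grab('scene','s11')
```

```text
10.1833 [-0.0425481  -0.07764303 -0.10261389] 1.2444055351078045 [-3.12653374e-04  4.16808444e-03 -9.99991265e-01] [0.59764228 0.05538722 0.10161531] 0.08543153584400594 [ 0.30460399  0.44609728 -0.59527692  1.6570552   0.27503797  1.11926819
 -0.69189547]
```

View pics/w11.png

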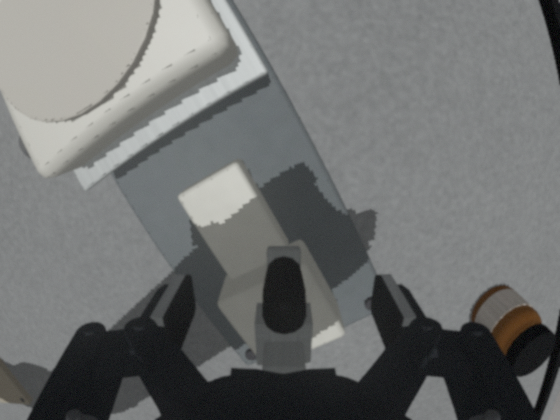

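View pics/s11.png

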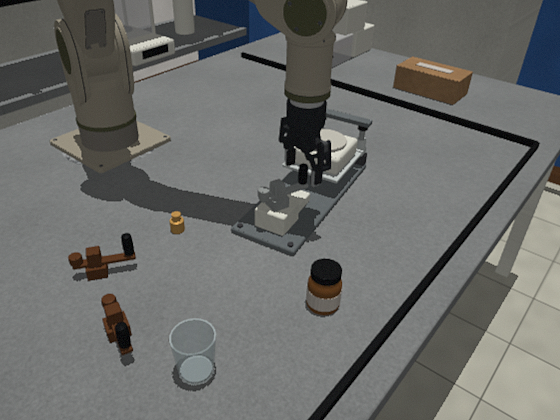

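send_rows --pt "0 0 0 0 0" --pt "0 0 0 0 0" --pt "0 0 0 0 0" --pt "0 0 0 0 0" --pt "0 0 0 0 0" --pt "0 0 0 0 0" --pt "0 0 0 0 0" --pt "0 0 0 0 0" --force 40

```text
t: 10.95
eef_pos: [0.5978, 0.0558, 0.102]
ee_rot: [0.002, 0.813, 0.583, 0.001]
ft_force: [-0.1, 1.0, 0.9]
gripper_width: 0.018
```

Run:
```python
from h import *
cams.read_camera('wrist');s,c=grab('wrist','w12');M=yaw(s['ee_rot']).as_matrix();print(s['t'],s['ft_force'],np.arctan2(M[1,0],M[0,0]),M[2],s['eef_pos'],s['gripper_width'])
a=cv2.convertScaleAbs(cv2.imread('pics/w12.png'),alpha=1.6)
cv2.imwrite('pics/c12.png',cv2.resize(a[220:400,200:370],None,fx=3,fy=3,interpolation=cv2.INTER_CUBIC))
```

```text
11.0 [ 0.08109509 -0.24380145  1.77571283] 1.2446875018137311 [ 2.16819898e-04  4.80113245e-03 -9.99988451e-01] [0.59788489 0.05582281 0.10200085] 0.01774208527844259
```

View pics/c12.png

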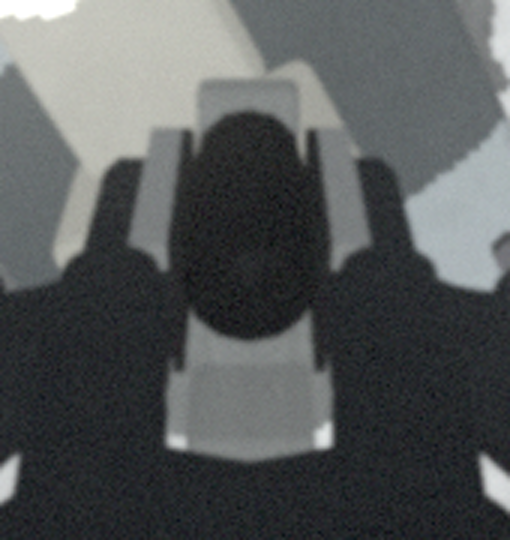

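```bash
cat >> h.py <<'E'
import sys,json
C=np.array([.5780,-.0029]);R0=.062;ZT=.1015
def wind(step,n,R=R0,C=C,hold=0,th=None):
    s=manip.get_state();M=yaw(s['ee_rot']).as_matrix();d=s['eef_pos'][:2]-C
    a=np.arctan2(d[1],d[0]);ty=np.arctan2(M[1,0],M[0,0])
    print('t %.2f ang %.3f r %.4f z %.4f yaw %.4f tilt'%(s['t'],a,np.hypot(*d),s['eef_pos'][2],ty),M[2,:2].round(4),'F',s['ft_force'].round(1),'w',s['gripper_width'].round(4))
    # tangential (clockwise) reaction & radial
    er=d/np.hypot(*d);et=np.array([er[1],-er[0]]);print('Ft %.1f Fr %.1f'%(s['ft_force'][:2]@et,s['ft_force'][:2]@er))
    rows=[]
    for i in range(1,n+1+hold):
        b=a-step*min(i,n);p=np.r_[C+R*np.array([np.cos(b),np.sin(b)]),ZT]
        r=M.T@(p-s['eef_pos'])*100
        rows.append([0,round(r[0],2),round(r[1],2),round(r[2],2),round(ty-1.245,3)])
    print(json.dumps(rows))
E
python3 -c "
from h import *
wind(.15,6)"
```

```text
Traceback (most recent call last):
  File "h.py", line 42, in wind
    print('t %.2f ang %.3f r %.4f z %.4f yaw %.4f tilt'%(s['t'],a,np.hypot(*d),s['eef_pos'][2],ty),M[2,:2].round(4),'F',s['ft_force'].round(1),'w',s['gripper_width'].round(4))
                                                                                                                                                   ^^^^^^^^^^^^^^^^^^^^^^^^
AttributeError: 'float' object has no attribute 'round'
```

```bash
sed -i "s/s\['gripper_width'\].round(4)/round(s['gripper_width'],4)/" h.py
python3 -c "
from h import *
wind(.15,6)"
```

```text
t 11.05 ang 1.245 r 0.0620 z 0.1020 yaw 1.2446 tilt [0.0002 0.0048] F [-0.6  0.3  1.8] w 0.0179
Ft -0.7 Fr 0.1
[[0, -0.07, 0.93, 0.05, -0.0], [0, -0.27, 1.83, 0.06, -0.0], [0, -0.61, 2.7, 0.06, -0.0], [0, -1.08, 3.5, 0.07, -0.0], [0, -1.66, 4.23, 0.07, -0.0], [0, -2.34, 4.86, 0.07, -0.0]]
```

send_rows --pt "0 -0.07 0.93 0.05 0" --pt "0 -0.27 1.83 0.06 0" --pt "0 -0.6 2.7 0.06 0" --pt "0 -1.08 3.5 0.07 0" --pt "0 -1.66 4.23 0.07 0" --pt "0 -2.34 4.86 0.07 0"

```text
t: 11.55
eef_pos: [0.6371, 0.0188, 0.1017]
ee_rot: [0.001, 0.812, 0.583, 0.002]
ft_force: [-4.2, 4.4, 4.9]
gripper_width: 0.0182
```

```bash
python3 -c "
from h import *
wind(.15,10)"
```

```text
t 11.55 ang 0.352 r 0.0629 z 0.1017 yaw 1.2456 tilt [0.0015 0.0038] F [-4.2  4.4  4.9] w 0.0182
Ft -5.6 Fr -2.4
[[0, -0.82, 0.45, 0.02, 0.001], [0, -1.66, 0.86, 0.02, 0.001], [0, -2.55, 1.14, 0.02, 0.001], [0, -3.47, 1.28, 0.02, 0.001], [0, -4.39, 1.28, 0.02, 0.001], [0, -5.31, 1.14, 0.01, 0.001], [0, -6.2, 0.87, 0.01, 0.001], [0, -7.04, 0.47, 0.01, 0.001], [0, -7.81, -0.06, 0.01, 0.001], [0, -8.49, -0.69, 0.0, 0.001]]
```

send_rows --pt "0 -0.82 0.45 0.02 0" --pt "0 -1.66 0.86 0.02 0" --pt "0 -2.55 1.14 0.02 0" --pt "0 -3.47 1.28 0.02 0" --pt "0 -4.39 1.28 0.02 0" --pt "0 -5.31 1.14 0.01 0" --pt "0 -6.2 0.87 0.01 0" --pt "0 -7.04 0.47 0.01 0" --pt "0 -7.81 -0.06 0.01 0" --pt "0 -8.49 -0.69 0 0"

```text
t: 12.38
eef_pos: [0.6049, -0.0589, 0.102]
ee_rot: [0.001, 0.812, 0.584, 0.003]
ft_force: [3.3, 5.6, -0.1]
gripper_width: 0.0183
```

```bash
python3 -c "
from h import *
wind(.18,10)"
```

```text
t 12.38 ang -1.122 r 0.0622 z 0.1020 yaw 1.2462 tilt [0.0041 0.0058] F [ 3.3  5.6 -0.1] w 0.0183
Ft -5.4 Fr -3.6
[[0, -0.69, -0.88, 0.04, 0.001], [0, -1.23, -1.85, 0.03, 0.001], [0, -1.58, -2.91, 0.02, 0.001], [0, -1.74, -4.01, 0.01, 0.001], [0, -1.7, -5.13, 0.01, 0.001], [0, -1.46, -6.21, 0.0, 0.001], [0, -1.03, -7.24, -0.0, 0.001], [0, -0.42, -8.18, -0.0, 0.001], [0, 0.34, -8.99, -0.01, 0.001], [0, 1.24, -9.65, -0.01, 0.001]]
```

send_rows --pt "0 -0.69 -0.88 0.04 0" --pt "0 -1.23 -1.85 0.03 0" --pt "0 -1.58 -2.91 0.02 0" --pt "0 -1.74 -4.01 0.01 0" --pt "0 -1.7 -5.13 0.01 0" --pt "0 -1.46 -6.21 0 0" --pt "0 -1.03 -7.24 0 0" --pt "0 -0.42 -8.18 0 0" --pt "0 0.34 -8.99 0 0" --pt "0 1.24 -9.65 0 0"

```text
t: 13.22
eef_pos: [0.5179, -0.0176, 0.1019]
ee_rot: [0.002, 0.813, 0.583, 0.003]
ft_force: [2.5, -4.1, 2.4]
gripper_width: 0.0182
```

```bash
python3 -c "
from h import *
wind(.18,10)"
```

```text
t 13.22 ang -2.901 r 0.0619 z 0.1019 yaw 1.2444 tilt [0.0029 0.0073] F [ 2.5 -4.1  2.4] w 0.0182
Ft -4.6 Fr -1.4
[[0, 0.98, -0.52, 0.04, -0.001], [0, 2.05, -0.85, 0.04, -0.001], [0, 3.16, -0.98, 0.04, -0.001], [0, 4.27, -0.91, 0.04, -0.001], [0, 5.35, -0.64, 0.05, -0.001], [0, 6.37, -0.18, 0.05, -0.001], [0, 7.28, 0.45, 0.06, -0.001], [0, 8.07, 1.24, 0.07, -0.001], [0, 8.71, 2.15, 0.08, -0.001], [0, 9.17, 3.17, 0.09, -0.001]]
```

send_rows --pt "0 0.98 -0.52 0.04 0" --pt "0 2.05 -0.85 0.04 0" --pt "0 3.16 -0.98 0.04 0" --pt "0 4.27 -0.91 0.04 0" --pt "0 5.35 -0.64 0.05 0" --pt "0 6.37 -0.18 0.05 0" --pt "0 7.28 0.45 0.06 0" --pt "0 8.07 1.24 0.07 0" --pt "0 8.71 2.15 0.08 0" --pt "0 9.17 3.17 0.09 0"

```text
t: 14.05
eef_pos: [0.5767, 0.0604, 0.1014]
ee_rot: [0.001, 0.812, 0.583, 0.002]
ft_force: [-6.2, -0.6, 6.6]
gripper_width: 0.0185
```

```bash
python3 -c "
from h import *
wind(.18,10)
grab('scene','s13')"
```

```text
t 14.05 ang 1.591 r 0.0633 z 0.1014 yaw 1.2457 tilt [0.002  0.0045] F [-6.2 -0.6  6.6] w 0.0185
Ft -6.2 Fr -0.5
[[0, 0.16, 1.12, -0.01, 0.001], [0, 0.24, 2.23, -0.0, 0.001], [0, 0.13, 3.34, 0.0, 0.001], [0, -0.19, 4.41, 0.01, 0.001], [0, -0.69, 5.41, 0.01, 0.001], [0, -1.36, 6.3, 0.01, 0.001], [0, -2.17, 7.06, 0.02, 0.001], [0, -3.11, 7.66, 0.02, 0.001], [0, -4.15, 8.08, 0.02, 0.001], [0, -5.24, 8.3, 0.02, 0.001]]
```

View pics/s13.png

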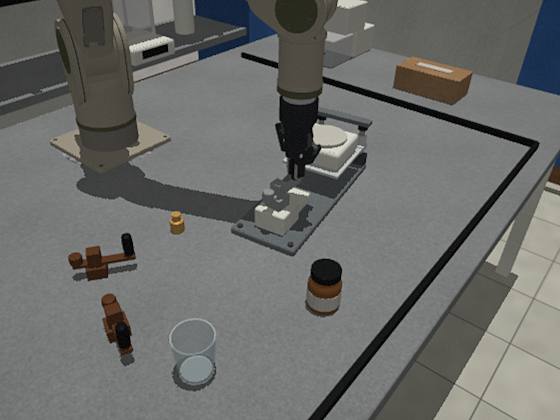

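send_rows --pt "0 0.16 1.12 0 0" --pt "0 0.24 2.23 0 0" --pt "0 0.13 3.34 0 0" --pt "0 -0.19 4.41 0 0" --pt "0 -0.69 5.41 0 0" --pt "0 -1.36 6.3 0 0" --pt "0 -2.17 7.06 0 0" --pt "0 -3.11 7.66 0 0" --pt "0 -4.15 8.08 0 0" --pt "0 -5.24 8.3 0 0"

```text
t: 14.93
eef_pos: [0.64, -0.0133, 0.1016]
ee_rot: [-0.0, 0.812, 0.584, 0.003]
ft_force: [-4.1, 6.9, 4.1]
gripper_width: 0.0182
```

```bash
python3 -c "
from h import *
wind(.18,10)"
```

```text
t 14.93 ang -0.166 r 0.0629 z 0.1016 yaw 1.2473 tilt [0.0055 0.0028] F [-4.1  6.9  4.1] w 0.0182
Ft -6.1 Fr -5.2
[[0, -1.13, -0.02, 0.0, 0.002], [0, -2.23, -0.14, -0.01, 0.002], [0, -3.3, -0.46, -0.01, 0.002], [0, -4.29, -0.97, -0.02, 0.002], [0, -5.18, -1.65, -0.03, 0.002], [0, -5.93, -2.47, -0.03, 0.002], [0, -6.52, -3.42, -0.04, 0.002], [0, -6.93, -4.45, -0.04, 0.002], [0, -7.15, -5.55, -0.05, 0.002], [0, -7.17, -6.66, -0.05, 0.002]]
```

send_rows --pt "0 -1.13 -0.02 0 0" --pt "0 -2.23 -0.14 0 0" --pt "0 -3.3 -0.46 0 0" --pt "0 -4.29 -0.97 -0.02 0" --pt "0 -5.18 -1.65 -0.02 0" --pt "0 -5.93 -2.47 -0.02 0" --pt "0 -6.52 -3.42 -0.02 0" --pt "0 -6.93 -4.45 -0.02 0" --pt "0 -7.15 -5.55 -0.02 0" --pt "0 -7.17 -6.66 -0.02 0"

```text
t: 15.77
eef_pos: [0.5552, -0.0604, 0.1017]
ee_rot: [0.0, 0.812, 0.584, 0.004]
ft_force: [5.4, -0.3, 0.3]
gripper_width: 0.0181
```

```bash
python3 -c "
from h import *
wind(.18,10)"
```

```text
t 15.77 ang -1.949 r 0.0618 z 0.1017 yaw 1.2466 tilt [0.0063 0.0054] F [ 5.4 -0.3  0.3] w 0.0181
Ft -5.1 Fr -1.7
[[0, 0.14, -1.1, 0.02, 0.002], [0, 0.5, -2.16, 0.02, 0.002], [0, 1.04, -3.14, 0.01, 0.002], [0, 1.74, -4.0, 0.01, 0.002], [0, 2.59, -4.72, 0.02, 0.002], [0, 3.55, -5.28, 0.02, 0.002], [0, 4.6, -5.66, 0.02, 0.002], [0, 5.7, -5.85, 0.03, 0.002], [0, 6.81, -5.83, 0.04, 0.002], [0, 7.91, -5.62, 0.04, 0.002]]
```

send_rows --pt "0 0.14 -1.1 0.02 0" --pt "0 0.5 -2.16 0.02 0" --pt "0 1.04 -3.14 0.01 0" --pt "0 1.74 -4 0.01 0" --pt "0 2.59 -4.72 0.02 0" --pt "0 3.55 -5.28 0.02 0" --pt "0 4.6 -5.66 0.02 0" --pt "0 5.7 -5.85 0.03 0" --pt "0 6.81 -5.83 0.04 0" --pt "0 7.91 -5.62 0.04 0"

```text
t: 16.6
eef_pos: [0.5262, 0.0326, 0.1015]
ee_rot: [0.001, 0.812, 0.584, 0.003]
ft_force: [0.3, -6.7, 3.3]
gripper_width: 0.0183
```

```bash
python3 -c "
from h import *
wind(.12,8)"
```

```text
t 16.60 ang 2.540 r 0.0628 z 0.1015 yaw 1.2464 tilt [0.0039 0.0043] F [ 0.3 -6.7  3.3] w 0.0183
Ft -5.3 Fr -4.0
[[0, 0.68, 0.32, 0.01, 0.001], [0, 1.35, 0.65, 0.01, 0.001], [0, 1.97, 1.06, 0.01, 0.001], [0, 2.54, 1.53, 0.02, 0.001], [0, 3.05, 2.08, 0.02, 0.001], [0, 3.49, 2.68, 0.03, 0.001], [0, 3.85, 3.32, 0.03, 0.001], [0, 4.14, 4.01, 0.03, 0.001]]
```

send_rows --pt "0 0.68 0.32 0.01 0" --pt "0 1.35 0.65 0.01 0" --pt "0 1.97 1.06 0.01 0" --pt "0 2.54 1.53 0.02 0" --pt "0 3.05 2.08 0.02 0" --pt "0 3.49 2.68 0.03 0" --pt "0 3.85 3.32 0.03 0" --pt "0 4.14 4.01 0.03 0"

```text
t: 17.27
eef_pos: [0.5756, 0.0605, 0.1013]
ee_rot: [-0.0, 0.812, 0.584, 0.001]
ft_force: [-5.8, -2.2, 7.3]
gripper_width: 0.0181
```

```bash
python3 -c "
from h import *
wind(.07,4)"
```

```text
t 17.27 ang 1.608 r 0.0635 z 0.1013 yaw 1.2478 tilt [0.0019 0.0002] F [-5.8 -2.2  7.3] w 0.0181
Ft -5.9 Fr -1.9
[[0, 0.0, 0.46, -0.02, 0.003], [0, 0.11, 0.88, -0.02, 0.003], [0, 0.19, 1.31, -0.02, 0.003], [0, 0.24, 1.74, -0.02, 0.003]]
```

send_rows --pt "0 0 0.46 0 0" --pt "0 0.11 0.88 0 0" --pt "0 0.19 1.31 0 0" --pt "0 0.24 1.74 0 0"

```text
t: 17.6
eef_pos: [0.591, 0.0594, 0.1012]
ee_rot: [-0.002, 0.811, 0.585, -0.001]
ft_force: [-6.4, 1.2, 8.6]
gripper_width: 0.0179
```

```bash
python3 -c "
from h import *
wind(.07,4)"
```

```text
t 17.60 ang 1.365 r 0.0636 z 0.1012 yaw 1.2498 tilt [ 0.001  -0.0039] F [-6.4  1.2  8.6] w 0.0179
Ft -6.5 Fr -0.1
[[0, -0.13, 0.45, -0.04, 0.005], [0, -0.12, 0.88, -0.04, 0.005], [0, -0.15, 1.32, -0.04, 0.005], [0, -0.2, 1.75, -0.04, 0.005]]
```

send_rows --pt "0 -0.06 0.45 -0.02 0.005" --pt "0 -0.1 0.88 -0.02 0.005" --pt "0 -0.15 1.32 -0.02 0.005" --pt "0 -0.2 1.75 -0.02 0.005"

```text
t: 17.93
eef_pos: [0.6051, 0.0546, 0.1013]
ee_rot: [-0.004, 0.812, 0.584, -0.002]
ft_force: [-6.7, 1.9, 7.8]
gripper_width: 0.0181
```

```bash
python3 -c "
from h import *
wind(.07,4)"
```

```text
t 17.93 ang 1.130 r 0.0635 z 0.1013 yaw 1.2471 tilt [ 0.0008 -0.0082] F [-6.7  1.9  7.8] w 0.0181
Ft -6.9 Fr -1.2
[[0, -0.22, 0.41, -0.03, 0.002], [0, -0.31, 0.83, -0.03, 0.002], [0, -0.44, 1.25, -0.04, 0.002], [0, -0.59, 1.66, -0.04, 0.002]]
```

send_rows --pt "0 -0.15 0.41 -0.02 0.002" --pt "0 -0.28 0.83 -0.02 0.002" --pt "0 -0.44 1.25 -0.02 0.002" --pt "0 -0.59 1.66 -0.02 0.002"

```text
t: 18.27
eef_pos: [0.6172, 0.047, 0.1013]
ee_rot: [-0.005, 0.812, 0.584, -0.003]
ft_force: [-4.9, 3.5, 7.9]
gripper_width: 0.0185
```

```bash
python3 -c "
from h import *
wind(.07,4)"
```

```text
t 18.27 ang 0.904 r 0.0634 z 0.1013 yaw 1.2479 tilt [ 0.0017 -0.0123] F [-4.9  3.5  7.9] w 0.0185
Ft -6.0 Fr -0.3
[[0, -0.29, 0.35, -0.02, 0.003], [0, -0.48, 0.75, -0.03, 0.003], [0, -0.7, 1.12, -0.03, 0.003], [0, -0.94, 1.48, -0.03, 0.003]]
```

send_rows --pt "0 -0.2 0.36 -0.02 0.003" --pt "0 -0.42 0.75 -0.02 0.003" --pt "0 -0.66 1.12 -0.02 0.003" --pt "0 -0.94 1.48 -0.02 0.003"

```text
t: 18.6
eef_pos: [0.6268, 0.0373, 0.1015]
ee_rot: [-0.008, 0.811, 0.584, -0.003]
ft_force: [-3.5, 5.9, 7.0]
gripper_width: 0.0176
```

```bash
python3 -c "
from h import *
wind(.07,4)"
```

```text
t 18.60 ang 0.690 r 0.0632 z 0.1015 yaw 1.2481 tilt [ 0.0036 -0.0161] F [-3.5  5.9  7. ] w 0.0176
Ft -6.8 Fr 1.0
[[0, -0.35, 0.29, -0.0, 0.003], [0, -0.61, 0.64, -0.01, 0.003], [0, -0.9, 0.96, -0.02, 0.003], [0, -1.22, 1.26, -0.02, 0.003]]
```

send_rows --pt "0 -0.35 0.35 0 0.003" --pt "0 -0.7 0.73 -0.01 0.003" --pt "0 -1.08 1.12 -0.02 0.003" --pt "0 -1.45 1.45 -0.02 0.003"

```text
t: 18.93
eef_pos: [0.6352, 0.0233, 0.1018]
ee_rot: [-0.01, 0.811, 0.584, -0.003]
ft_force: [-1.1, 5.5, 4.8]
gripper_width: 0.0181
```

```bash
python3 -c "
from h import *
wind(.085,4)"
```

```text
t 18.93 ang 0.430 r 0.0629 z 0.1018 yaw 1.2485 tilt [ 0.0066 -0.0187] F [-1.1  5.5  4.8] w 0.0181
Ft -5.5 Fr 1.3
[[0, -0.46, 0.28, 0.02, 0.003], [0, -0.89, 0.59, 0.01, 0.003], [0, -1.34, 0.86, 0.0, 0.003], [0, -1.81, 1.09, -0.01, 0.003]]
```

send_rows --pt "0 -0.44 0.28 0.01 0.003" --pt "0 -0.89 0.59 0.01 0.003" --pt "0 -1.34 0.86 0 0.003" --pt "0 -1.81 1.09 -0.01 0.003"

```text
t: 19.27
eef_pos: [0.6398, 0.007, 0.102]
ee_rot: [-0.011, 0.811, 0.585, -0.002]
ft_force: [2.9, 6.2, 3.0]
gripper_width: 0.0184
```

```bash
python3 -c "
from h import *
wind(.085,4)"
```

```text
t 19.27 ang 0.159 r 0.0625 z 0.1020 yaw 1.2489 tilt [ 0.0104 -0.0197] F [2.9 6.2 3. ] w 0.0184
Ft -5.7 Fr 3.8
[[0, -0.5, 0.18, 0.04, 0.004], [0, -1.0, 0.36, 0.03, 0.004], [0, -1.5, 0.5, 0.02, 0.004], [0, -2.02, 0.59, 0.02, 0.004]]
```

send_rows --pt "0 -0.5 0.18 0.03 0.004" --pt "0 -1.0 0.36 0.03 0.004" --pt "0 -1.5 0.5 0.02 0.004" --pt "0 -2.02 0.59 0.02 0.004"

```text
t: 19.6
eef_pos: [0.6398, -0.0104, 0.1021]
ee_rot: [-0.012, 0.812, 0.584, 0.0]
ft_force: [6.2, 4.5, 1.1]
gripper_width: 0.0181
```

```bash
python3 -c "
from h import *
wind(.085,4)"
```

```text
t 19.60 ang -0.121 r 0.0622 z 0.1021 yaw 1.2476 tilt [ 0.0142 -0.0188] F [6.2 4.5 1.1] w 0.0181
Ft -5.2 Fr 5.6
[[0, -0.53, 0.06, 0.05, 0.003], [0, -1.05, 0.1, 0.04, 0.003], [0, -1.58, 0.1, 0.03, 0.003], [0, -2.1, 0.05, 0.03, 0.003]]
```

send_rows --pt "0 -0.5 0.04 0.04 0.003" --pt "0 -1.02 0.08 0.04 0.003" --pt "0 -1.55 0.08 0.03 0.003" --pt "0 -2.07 0.03 0.03 0.003"

```text
t: 19.93
eef_pos: [0.6349, -0.0276, 0.1021]
ee_rot: [-0.012, 0.812, 0.584, 0.002]
ft_force: [9.1, 1.7, 0.5]
gripper_width: 0.0182
```

```bash
python3 -c "
from h import *
wind(.085,4)"
```

```text
t 19.93 ang -0.410 r 0.0620 z 0.1021 yaw 1.2465 tilt [ 0.0173 -0.0164] F [9.1 1.7 0.5] w 0.0182
Ft -5.2 Fr 7.6
[[0, -0.52, -0.07, 0.05, 0.002], [0, -1.04, -0.18, 0.05, 0.002], [0, -1.54, -0.34, 0.04, 0.002], [0, -2.03, -0.53, 0.04, 0.002]]
```

send_rows --pt "0 -0.5 -0.1 0.04 0.002" --pt "0 -1.02 -0.22 0.04 0.002" --pt "0 -1.52 -0.38 0.04 0.002" --pt "0 -2 -0.58 0.04 0.002"

```text
t: 20.27
eef_pos: [0.6249, -0.0431, 0.1023]
ee_rot: [-0.011, 0.812, 0.583, 0.005]
ft_force: [14.4, 6.1, -0.3]
gripper_width: 0.0182
```

```bash
python3 -c "
from h import *
wind(.085,4,R=.0625)"
```

```text
t 20.27 ang -0.708 r 0.0618 z 0.1023 yaw 1.2454 tilt [ 0.0202 -0.0126] F [14.4  6.1 -0.3] w 0.0182
Ft -14.0 Fr 7.0
[[0, -0.51, -0.15, 0.07, 0.0], [0, -0.97, -0.41, 0.06, 0.0], [0, -1.41, -0.71, 0.06, 0.0], [0, -1.83, -1.04, 0.05, 0.0]]
```

send_rows --pt "0 0 0 0 0" --pt "0 0 0 0 0"

```text
t: 20.43
eef_pos: [0.6257, -0.0419, 0.1024]
ee_rot: [-0.011, 0.812, 0.584, 0.006]
ft_force: [8.1, -0.9, -2.4]
gripper_width: 0.018
```

```bash
python3 -c "
from h import *
wind(.05,3,R=.0625)
grab('scene','s20')
a=cv2.imread('pics/s20.png');cv2.imwrite('pics/c20.png',cv2.resize(a[90:220,260:390],None,fx=4.5,fy=4.5,interpolation=cv2.INTER_CUBIC))"
```

```text
t 20.43 ang -0.685 r 0.0616 z 0.1024 yaw 1.2462 tilt [ 0.0214 -0.0109] F [ 8.1 -0.9 -2.4] w 0.018
Ft -4.4 Fr 6.8
[[0, -0.32, -0.04, 0.08, 0.001], [0, -0.61, -0.17, 0.08, 0.001], [0, -0.88, -0.31, 0.07, 0.001]]
```

View pics/c20.png

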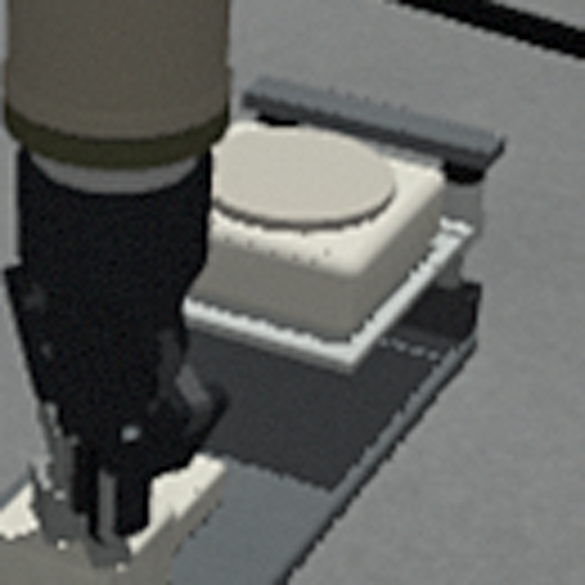

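Rubber stop felt: tangential force jumped from 5 to 14 N at about 2.3 turns, and the scene view shows the sleeves against the black rings. I'll ease back slightly so the crank doesn't spring on release.

```bash
python3 -c "
from h import *
wind(-.05,2,R=.0622)"
```

```text
t 20.48 ang -0.685 r 0.0617 z 0.1023 yaw 1.2461 tilt [ 0.0213 -0.011 ] F [ 8.1 -1.6 -1.2] w 0.0181
Ft -3.9 Fr 7.2
[[0, 0.27, 0.15, 0.09, 0.001], [0, 0.57, 0.24, 0.09, 0.001]]
```

send_rows --pt "0 0.27 0.15 0 0" --pt "0 0.55 0.24 0 0" --pt "0 0.55 0.24 0 0" --pt "0 0.55 0.24 0 0"

```text
t: 20.82
eef_pos: [0.6295, -0.0365, 0.102]
ee_rot: [-0.011, 0.812, 0.584, 0.005]
ft_force: [2.5, -1.1, -2.5]
gripper_width: 0.018
```

```bash
python3 -c "
from h import *
wind(.05,2,R=.0622)"
```

```text
t 20.82 ang -0.578 r 0.0615 z 0.1020 yaw 1.2471 tilt [ 0.0216 -0.0121] F [ 2.5 -1.1 -2.5] w 0.018
Ft -0.5 Fr 2.7
[[0, -0.32, -0.02, 0.05, 0.002], [0, -0.61, -0.12, 0.04, 0.002]]
```

send_rows --pt "0.45 0 0 0 0" --pt "0.45 0 0 0 0" --pt "0.45 0 0 0 0" --pt "0.45 0 0 0 0" --pt "0.45 0 0 0 0"

```text
t: 21.23
eef_pos: [0.6293, -0.0365, 0.1021]
ee_rot: [-0.011, 0.812, 0.584, 0.005]
ft_force: [0.7, 0.9, 0.2]
gripper_width: 0.0385
```

```bash
python3 -c "
from h import *
wind(.05,1)
grab('wrist','w21')"
```

```text
t 21.23 ang -0.579 r 0.0613 z 0.1021 yaw 1.2470 tilt [ 0.0216 -0.0124] F [0.7 0.9 0.2] w 0.0385
Ft -1.2 Fr 0.1
[[0, -0.32, -0.02, 0.05, 0.002]]
```

View pics/w21.png

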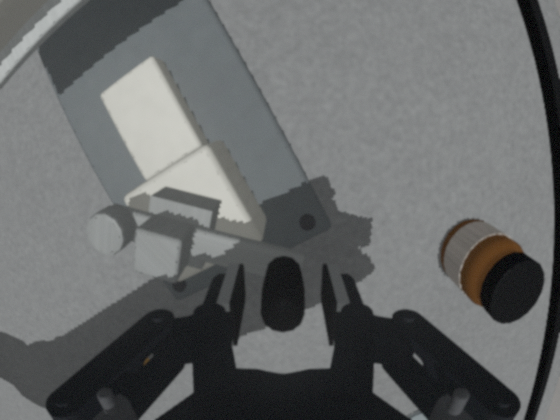

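Grip is free between the part-opened fingers, with clearance to the block. Withdrawing upward.

send_rows --pt "0.45 0 0 -1 0" --pt "0.45 0 0 -2.5 0" --pt "0.45 0 0 -4 0" --pt "0.45 0 0 -6 0" --pt "0.45 0 0 -8 0" --pt "0.45 0 0 -10 0" --pt "0.45 0 0 -12 0" --pt "0.45 -5 5 -12 0" --pt "0.45 -5 5 -12 0"

```text
t: 22.03
eef_pos: [0.6628, -0.1037, 0.2236]
ee_rot: [-0.009, 0.811, 0.585, 0.006]
ft_force: [0.2, -1.8, 0.1]
gripper_width: 0.0385
```

```bash
python3 -c "
from h import *
cams.read_camera('wrist')
s,c=grab('wrist','w22');print(s['t'],s['eef_pos'],s['ft_force'])
s,c=grab('scene','s22')
a=cv2.imread('pics/s22.png');cv2.imwrite('pics/c22.png',cv2.resize(a[90:250,210:390],None,fx=4,fy=3.7,interpolation=cv2.INTER_CUBIC))"
```

```text
22.0833 [ 0.66336726 -0.11181094  0.22118553] [-3.26496211 -6.7146592  -3.01196083]
```

View pics/c22.png

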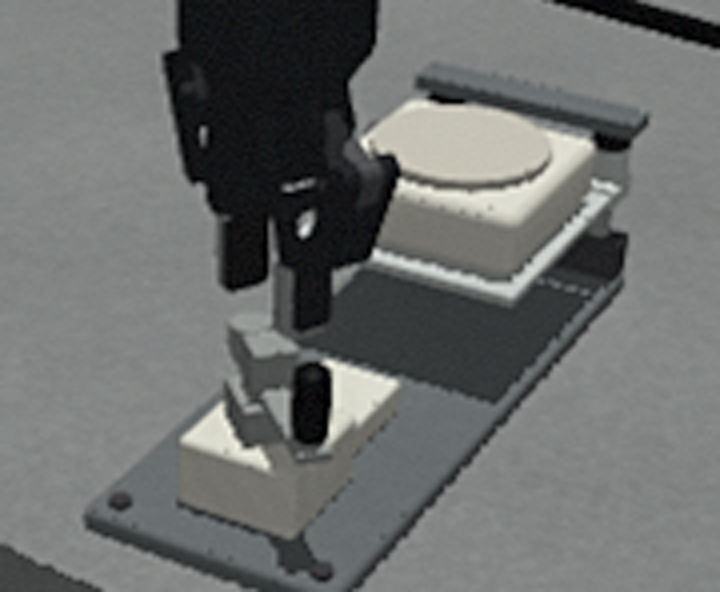

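View pics/w22.png

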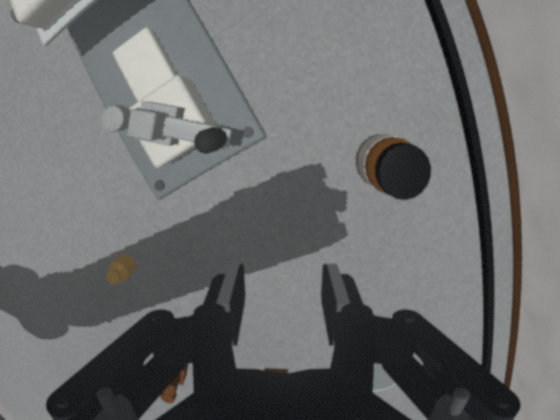

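```bash
python3 -c "
from h import *
s,c=grab('scene','s23')
for z in (.137,.141,.145): print(proj(c,[.543,.2146,z]))
s,c=grab('top','t23');print(s['t'],s['qvel'].round(3))
a=c['frame'][:,:,::-1];cv2.imwrite('pics/c23.png',cv2.resize(a[160:310,60:340],None,fx=2.8,fy=2.8,interpolation=cv2.INTER_CUBIC))
f=np.load('pics/s23.npy')
cv2.imwrite('pics/c24.png',cv2.resize(f[150:240,235:325,::-1],None,fx=6,fy=6,interpolation=cv2.INTER_CUBIC))
"
```

```text
(np.float64(324.4520052101619), np.float64(129.4613777046145))
(np.float64(324.5880322150248), np.float64(127.8821239510159))
(np.float64(324.7246194037848), np.float64(126.29636654379921))
22.2333 [-0.02  -0.018 -0.033  0.024 -0.008 -0.005 -0.005]
```

View pics/c24.png

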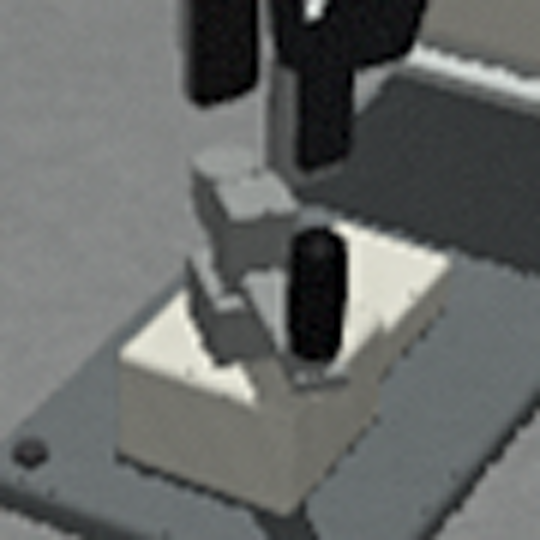

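View pics/c23.png

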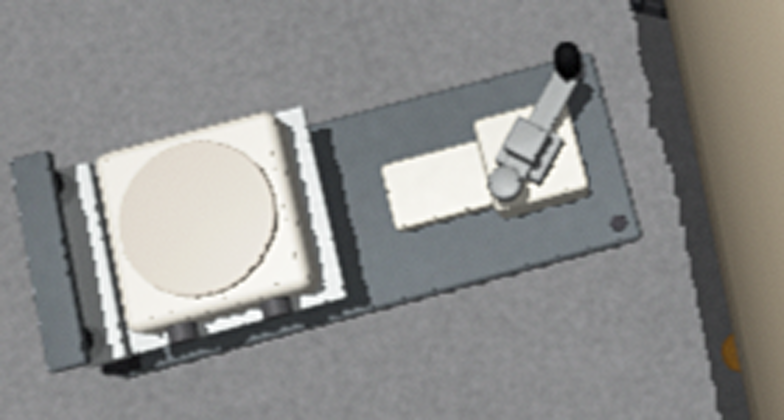

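```bash
python3 -c "
from h import *
c=cams.read_camera('top')
f=lambda x,y:((x+.5)/2.8-.5+60,(y+.5)/2.8-.5+160)
b=onz(c,*f(527,139),.116);g=onz(c,*f(568,54),.141);w=onz(c,*f(505,183),.110);print(b,g,w,np.linalg.norm((g-b)[:2]),np.arctan2(*(g-w)[1::-1]))
ticket.job_done()"
```

```text
[ 0.57723222 -0.00402347  0.116     ] [ 0.62774746 -0.03762685  0.141     ] [0.54934015 0.01382733 0.11      ] 0.06067105305808109 -0.5807509275562016
the job is handed in; nothing more can be done
```

The crank is seated on the lift's square shaft, the lift is wound up against its stops, and I've handed the job in. It took about 22 s of the 72 s allowed.

- **Fitting:** I picked up the steel crank by its hub block, lined it up with the square as seen by the wrist camera (-18.5° in the world frame), and lowered it on. It went to full depth with about 16 N of press.
- **Winding:** I wound it clockwise by the grip for about 2.3 turns. The tangential force sat at 5–7 N, then jumped to 14 N at the stop. From that I estimate about 0.2 rad past first touch. I then eased back about 0.1 rad until the force was near zero, and let go.
- **Last checks:**
  - The top camera puts the hub within 1 mm of the shaft's axis.
  - The crank looks level, with its underside on the housing.
  - Its angle was the same after release (-0.58 rad).
  - The scene camera shows the sleeves up at the black rings. It can only place the stirrer's height to a couple of millimetres, so "at the stops" rests mainly on the force felt.
- **Other objects:** I never touched the jar, beaker or weight, and they looked in place in the pictures where they were visible. I did not measure their positions again at the end.
- **Disagreements:** The wrist camera read about 2 mm off from the top camera along the tool's x. The tool also built up a tilt of about 0.024 rad during the slow final winding.

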